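# Lower and lock the telescoping bench light

## Robot

A 7-joint arm with a two-finger parallel gripper is mounted at the origin on the work surface. World frame = base frame: x ahead of the robot, y to its left, z up, the work surface at z = 0. Lengths are in mm, angles in rad, forces in N, time in s.
With the tool pointing down it reaches from about 400 to 875 mm from the base axis. Payload 19.3 kg.
Tool frame: the origin (TCP) lies midway between the tips of the shut fingers; the grasp point (between the pads) lies robot.hold_point_z behind it (robot.hold_point_z is the distance from the TCP to the grasp point, in mm); z points along the fingers, y is the direction in which the jaws open and shut (so a half turn about z gives the same grasp; the last joint's range is limited). The gripper opens to 85 mm and grips with 20 to 120 N. Pads are 22 mm wide; open, the fingers measure 114 mm over their backs; the gripper's body (76 mm by 85 mm) begins 54 mm behind the grasp point. The pads swing forward as they close: fully open they stand 13 mm farther back than shut.
Start: joints at [-1.224, 0.521, -0.036, 1.599, 0.021, 1.021, -0.113], TCP at [253.04, 571.477, 231.291] pointing down, gripper open.
Joint ranges: [-2.91, 2.91], [-0.3, 2.13], [-1.5, 1.42], [0.17, 2.43], [-1.26, 4.41], [0.16, 1.93], [-2.52, 2.52]. Speed limits (rad/s): [1.89, 1.89, 2.39, 2.39, 3.01, 3.01, 3.01].

## Interface

Orientations are given as a unit quaternion [w, x, y, z].
In Python, from cell import robot, cams gives the robot as it stands.
- The arm moves only by the tool move_arm, never from a script. Its argument "motion" is a list of rows, each an object with "dp": the shift along the tool's x, y, z in cm, a list of three; "rotation": the turn, a rotation vector about the tool's x, y, z in degrees, a list of three; "jaw": the opening, from 0 (shut) to 1 (fully open). In form: [{"dp": [tx, ty, tz], "rotation": [rx, ry, rz], "jaw": jaw}, ...]. A call has exactly 8 rows; each row shifts and turns the commanded pose from where the row before left it, along the tool's axes as they then stand; what a row does not reach is not made up. A row lasts 1/12 s, in which the tool goes at most 41.7 mm and 7.16 degrees, less where a joint would pass 70% of its speed; a pose out of reach is approached as far as the arm can. A call with a gripper value outside its range is refused whole. The fingers move at their own pace and stop on an object; "squeeze" is the grip in N (left out, the last holds). Time passes only in rows, so rows that do not move let the fingers close, or fill a call up. It gives the time, the measured TCP pose, the force and the opening at its end, in the units of the state.
- robot.read_state(): the state, without advancing time (a new reading comes with each control period).
- cams.read_camera(name): name is "scene" or "top" or "wrist"; returns a dict with "img" (384x512x3 uint8, blue, green, red), "z_map" (384x512 float32, mm along the optical axis (not along the pixel's ray), 0 where there is no reading), "fx", "fy", "cx", "cy" (pixels), "distortion" ([k1, k2, p1, p2, k3] as OpenCV has them; the pictures are not rectified), "xyz" and "orientation" of the camera in the world. Camera axes: x right, y up, looking along -z (the intrinsics and any distortion apply to the point x, -y, -z); pixel columns grow to the right and rows downward; lengths in mm; the calibration is good to about 2 mm. A picture is of the moment at which its call begins.
- robot.finish_job(): hands the job in, once; it reports no verdict.
Trained networks look in a picture, given as the dict that the camera call returned (one of the last four; its "shot" number tells which), for a name from the list of things; names that differ only in an ending like _2 or _b are one class to them, and where a whole thing is asked for, a point or a joint stands for the part that bears it (a point fixed in the world has none). Each returns a list of dicts, best first, with "confidence" (0 to 1); they miss things now and then, are a little off and sometimes report something else, mostly with a low value. They report only what shows in the picture. A call takes as long as a camera call. They do not tell look-alikes from the thing itself.
- cams.recognise(picture, target): "bbox" ([left, top, width, height] in pixels, round what is visible of it).
- cams.cut_out(picture, target): "mask" (384x512 bool, what is visible of it) and "bbox" ([left, top, width, height] in pixels, round what is visible of it).
- cams.pinpoint(picture, target): "uv" ([column, row] in pixels: a listed point, or the origin of a listed thing).
The state is a dict: "time": time; "joint_positions": joint angles; "joint_vel": joint speeds; "effort": joint torques, N m; "tool_pos": TCP position; "ee_rot": TCP orientation; "force": force on the tool from outside, world axes, zero at the start; "moment": the same for the moment, N m; "opening": finger opening in mm.
Only numpy, scipy, OpenCV 4.12 (cv2) and the standard library are available. Lean on these libraries where they do the work, as an engineer would, in place of code of your own. Each camera call takes 0.05 s, during which the arm holds its last target. There are 200 camera calls.

## Task

The bench light is raised and locked. Press the button on its sloping face once so that it stays in and unlocks the mast, push the lamp head straight down until both tubes are fully home (the thin inner one goes first), then press the button again so that it comes back out and locks the mast down. Leave the bottle, the beaker and the tip box where they stand.

Things in the scene. Friction and masses are not known exactly. Their poses are not given: they have to be found in the camera images.
- light: White housing, fixed to the bench. Origin on the bench at its foot, z up, sloping face toward -x. Tower: x -20..80, y -50..50, z 0..105 mm. Before it a face slopes from (x -110, z 22) up to (-20, 97), 100 mm wide, its outward normal 40 deg from vertical, leaning to -x. The button's axis meets this face at (-62, 0, 62). The mast stands vertical at x 30, y 0.
- catch (a joint): Travel of the button (32 mm round, green top, red shank) into the slope, m. 0: 20 mm proud, red showing, mast LOCKED (start). About 0.0075: stays in, UNLOCKED. Stop: 0.015. A push-push click: each press past 0.013 and let go flips it; a shorter one may not. Spring 1.5 N, 3.5 N at the stop. It cannot come out again unless both tubes are fully up or fully home.
- catch_top (a point): Centre of the button's green top face; moves with it. z axis: outward normal of the slope (40 deg from vertical, away from the mast); press along -z. The lamp head overhangs from above once it is down, so come with the tool tilted along this axis.
- inner_tube (a joint): How far the thin steel inner tube (24 mm diameter, carries the lamp head) has slid down into the outer tube, m: 0 fully out (start), 0.050 fully home. Unlocked, it slides at a push of about 4 N on the lamp head and stays where it is left. Locked, it does not move.
- outer_tube (a joint): How far the thick aluminium outer tube (36 mm diameter, black collar on top) has slid down into the housing, m: 0 fully out (start), 0.050 fully home. Unlocked, it needs a push of about 8 N on the lamp head, so it follows once the inner tube is home, and stays where it is left. Locked, it does not move.
- head_top (a point): Centre of the lamp head's top face, straight above the mast, marked by a black 40 mm rubber disc: push down here. The head is a flat blue bar, 160 mm along the light's x (80 mm either way), 56 mm wide, 20 mm thick. Height of this point: 235 mm mast up, 135 mm both tubes home.
- bottle_center (a point): Centre of the amber reagent bottle (64 mm diameter, 130 mm tall), bystander.
- beaker_center (a point): Centre of the open glass beaker (72 mm diameter, 90 mm tall), bystander.
- tip_box_center (a point): Centre of the grey box with green lid (84 x 119 x 65 mm), bystander.
Things that resemble listed ones, but are neither listed nor needed, are in the scene too. Of the things that look like the light, the largest one is meant.

How it is judged (in metres and radians):
On the way, in this order (a step that is already met when the one before it is completed fails the run):
1. the button has been pressed and stays in by itself, with the mast still up (value of joint catch between 0.0055 and 0.0105 m and contact force between each of the arm, the fingers and light below 0.2 N and value of joint each of inner_tube, outer_tube below 0.006 m), for 0.1 s.
2. the inner tube is home while the outer tube is still up (value of joint inner_tube above 0.047 m and value of joint outer_tube below 0.02 m), for 0.04 s.
3. both tubes are home with the button still in (value of joint each of inner_tube, outer_tube above 0.048 m and value of joint catch above 0.005 m), for 0.1 s.
At the end, for the whole second after the job is handed in: Both tubes are fully home (within 2 mm of their 50 mm travel) and the button is out again (within 3 mm of its locked position), having been pressed in first to unlock the mast; the inner tube went home before the outer one, and the bystanders stand within 20 mm of where they were (value of joint each of inner_tube, outer_tube above 0.048 m and value of joint catch below 0.003 m); the robot touches nothing.
It fails at once if the bottle, beaker or tip box is moved more than 20 mm (distance of any of bottle_center, beaker_center, tip_box_center from where it was at the start of the episode above 0.02 m).
It also fails if it takes over 45 s, if anything falls off the work surface, if the arm or the gripper's body presses on something with over 40 N, if the wrist force passes 120 N, or if a joint passes its speed limit or range.

## Working session

There is one attempt and no reset: what is moved stays moved. The work goes in short steps, Python scripts to look and compute and a tool call to move; the robot and the scene stay as the last step left them, time stands still between calls to the robot, and variables do not carry over. Pictures are saved under pics/ and viewed, about 8 in all and at most 12, crops included, and the job is handed in when it is done.

Besides the shell and the picture viewer there is one more tool, called after "Request:" as a command line: name --argument value ..., lists and objects as JSON in quotes. move_arm: Moves the arm, as the interface text tells. Its arguments: {"type":"object","properties":{"motion":{"type":"array"},"squeeze":{"type":"number"}},"required":["motion"]}

```bash
ls; mkdir -p pics
cat > h.py <<'E'
import numpy as np, cv2
from scipy.spatial.transform import Rotation as R
from cell import robot, cams
def Rq(q): return R.from_quat([q[1],q[2],q[3],q[0]])
def ray(p,uv):
    K=np.array([[p['fx'],0,p['cx']],[0,p['fy'],p['cy']],[0,0,1.]])
    n=cv2.undistortPoints(np.array([[uv]],float),K,np.array(p['distortion'],float))[0,0]
    return np.array([n[0],-n[1],-1.])
def world(p,uv,z=None,h=2):
    u,v=int(round(uv[0])),int(round(uv[1]))
    if z is None:
        w=p['z_map'][max(v-h,0):v+h+1,max(u-h,0):u+h+1]; w=w[w>0]
        if not len(w): return None
        z=np.median(w)
    return np.array(p['xyz'])+Rq(p['orientation']).apply(ray(p,uv)*z)
def at_z(p,uv,zw):
    d=Rq(p['orientation']).apply(ray(p,uv)); o=np.array(p['xyz']); return o+d*(zw-o[2])/d[2]
E
python3 - <<'E'
from h import *
np.set_printoptions(precision=1,suppress=True)
print(robot.hold_point_z, robot.read_state())
ims=[]
for n in ('scene','top'):
    p=cams.read_camera(n); ims.append(p['img']); print(n,p['xyz'],p['orientation'])
    for t in ('light','catch_top','head_top','bottle_center','beaker_center','tip_box_center'):
        for d in cams.pinpoint(p,t):
            print(t,np.array(d['uv']),round(d['confidence'],2),world(p,d['uv']))
    for d in cams.recognise(p,'light'): print('bbox',d)
for n,i in zip(('scene','top'),ims): cv2.imwrite(f'pics/{n}0.png',cv2.resize(i,None,fx=1.5,fy=1.5))
E
```

```text
pics
18.700000000000003 {'time': 0.0, 'joint_positions': array([-1.2,  0.5, -0. ,  1.6,  0. ,  1. , -0.1]), 'joint_vel': array([-0., -0., -0., -0., -0., -0., -0.]), 'effort': array([ -0. , -92.7,   2. , -37. ,   0. ,   0. ,  -0. ]), 'tool_pos': array([252.9, 571.2, 230.7]), 'ee_rot': array([-0. ,  0.2,  1. , -0. ]), 'force': array([-0.1,  1. , -0.3]), 'moment': array([0., 0., 0.]), 'opening': 85.4707735582949}
scene [1250.5  272.3  899.9] [0.6 0.2 0.3 0.7]
light [241.9 230.4] 0.82 [621.6  26.5  65.3]
light [127.2 267.6] 0.59 [ 797.4 -195.    64.5]
catch_top [ 98.2 248.7] 0.64 [ 769.4 -289.7   64.9]
catch_top [211.1 209.3] 0.5 [591.7 -62.5  83.3]
catch_top [216.6 156. ] 0.39 [556.9 -46.5 233.4]
head_top [245.4 122.9] 0.96 [361.3 -41.6 184.6]
head_top [115.5 221. ] 0.91 [ 761.2 -210.4  184.6]
bottle_center [188.9 270.4] 0.72 [782.3 -41.5  96.3]
bottle_center [248.9 160.2] 0.34 [555.3  30.5 236.9]
beaker_center [320.8 236.8] 0.86 [587.8 214.   61.5]
tip_box_center [258.5 287.9] 0.57 [765.6 110.7  66.4]
bbox {'bbox': [195.7, 156.3, 89.8, 89.6], 'confidence': 0.69}
bbox {'bbox': [208.6, 1
[... 229 characters left out ...]
15.1   82.3]
light [290.1 268.3] 0.71 [376.8 -41.5 182.6]
catch_top [384.8 116.9] 0.62 [ 762.  -297.9   58.2]
catch_top [316.7 264.9] 0.49 [ 384.7 -102.3  174.1]
catch_top [299.2 178.4] 0.41 [589.7 -71.4  75.1]
head_top [260.  179.7] 0.66 [567.7  32.  235.6]
head_top [292.5 274.3] 0.61 [363.9 -47.  183.4]
head_top [368.   99.5] 0.6 [ 766.  -213.3  183.7]
bottle_center [294.7 115.7] 0.68 [746.  -54.   97.8]
beaker_center [191.8 193.4] 0.73 [547.4 212.1   4.1]
tip_box_center [232.  121.6] 0.77 [734.1 105.5  64.8]
bbox {'bbox': [332.4, 91.5, 65.0, 46.6], 'confidence': 0.92}
bbox {'bbox': [263.9, 252.2, 62.9, 34.6], 'confidence': 0.83}
bbox {'bbox': [220.6, 161.6, 90.8, 46.7], 'confidence': 0.6}
```

View pics/scene0.png

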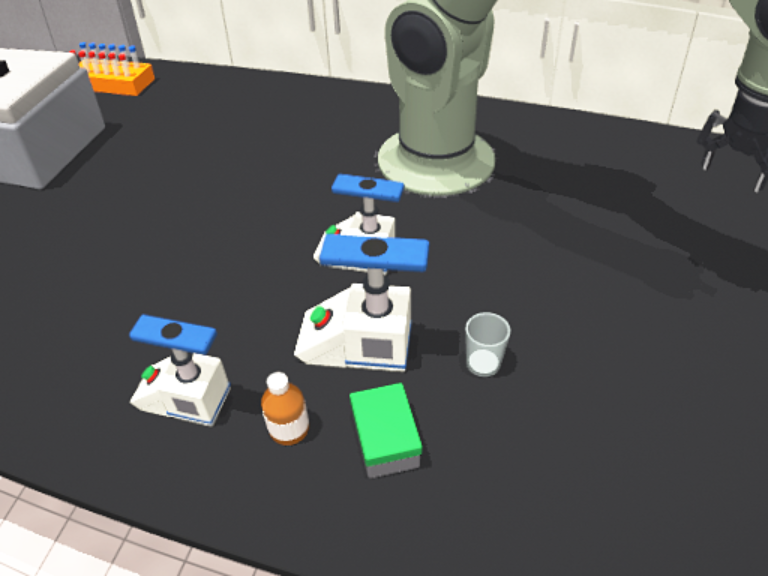

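View pics/top0.png

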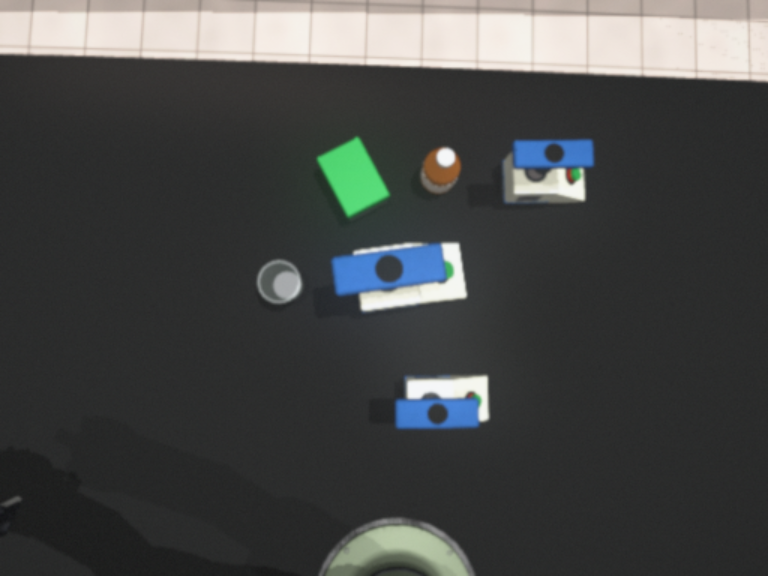

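Three lights are in view: middle (scene 245,165; top 260,180), rear left (scene 245,123), right (scene 115,221). The middle one has its head at 235 mm, while the others are at about 184 mm, so it is the largest and fits the description. I'll measure it and confirm with one crop.

Run:
```python
from h import *
np.set_printoptions(precision=1,suppress=True)
def cloud(p,m):
    vs,us=np.nonzero(m&(p['z_map']>0)); 
    K=np.array([[p['fx'],0,p['cx']],[0,p['fy'],p['cy']],[0,0,1.]])
    n=cv2.undistortPoints(np.c_[us,vs].astype(float)[:,None],K,np.array(p['distortion'],float))[:,0]
    d=np.c_[n[:,0],-n[:,1],-np.ones(len(n))]*p['z_map'][vs,us][:,None]
    return np.array(p['xyz'])+Rq(p['orientation']).apply(d)
for n in ('scene','top'):
    p=cams.read_camera(n)
    hsv=cv2.cvtColor(p['img'],cv2.COLOR_BGR2HSV); b=hsv[...,0],hsv[...,1],hsv[...,2]
    blue=(abs(b[0].astype(int)-108)<12)&(b[1]>120)&(b[2]>80)
    C=cloud(p,np.ones(blue.shape,bool)&(p['z_map']>0)); full=np.zeros(blue.shape+(3,)); full[p['z_map']>0]=C
    near=np.hypot(full[...,0]-560,full[...,1]-25)<130
    m=near&(full[...,2]>228)&(full[...,2]<245)
    P=full[m]; r=cv2.minAreaRect(P[:,:2].astype(np.float32)); print(n,'bar',r,np.median(P[:,2]),len(P))
    dark=m&(b[2]<60); dark=cv2.erode(dark.astype(np.uint8),np.ones((2,2)))>0
    if dark.any(): v,u=np.nonzero(dark); print('disc',full[dark].mean(0),np.median(full[dark],0),at_z(p,(np.median(u),np.median(v)),235))
    g=near&(abs(b[0].astype(int)-65)<20)&(b[1]>120)&(full[...,2]>50)&(full[...,2]<120)
    v,u=np.nonzero(g); print('green',len(u),u.min(),u.max(),v.min(),v.max(),np.median(full[g],0),full[g].mean(0))
    w=near&(full[...,2]>98)&(full[...,2]<112)&(b[1]<60)
    print('tower top',cv2.minAreaRect(full[w][:,:2].astype(np.float32)),len(full[w]))
    if n=='scene': cv2.imwrite('pics/crop1.png',cv2.resize(p['img'][140:260,180:300],None,fx=4,fy=4,interpolation=cv2.INTER_CUBIC))
```

```text
scene bar ((569.064208984375, 35.01886749267578), (58.36577606201172, 159.3897705078125), 10.040785789489746) 236.38819914007638 1344
green 75 207 216 205 215 [591.  -61.2  80.5] [590.7 -62.1  81.1]
tower top ((570.047607421875, 33.75251388549805), (102.52212524414062, 102.72372436523438), 10.16331958770752) 1061
top bar ((568.7807006835938, 33.747901916503906), (55.9244270324707, 159.6761932373047), 9.521374702453613) 234.56142483015225 1936
green 34 297 301 175 184 [586.6 -70.4  78.2] [586.7 -69.8  77.4]
tower top ((568.9025268554688, 33.412750244140625), (100.11837768554688, 100.83902740478516), 9.534955024719238) 552
```

View pics/crop1.png

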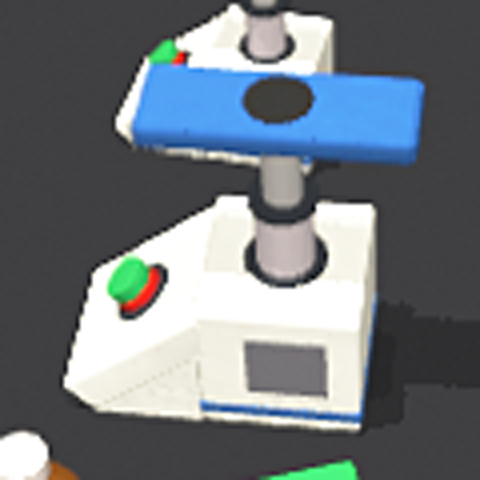

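The crop confirms the middle light: mast raised, green button out with its red shank showing (crop 130,280), and the black disc at crop (280,98). Both views agree on mast xy (569,34) and yaw. The computed catch_top (586.6,-69.4,77.3) matches the measured green centroid.

```bash
cat >> h.py <<'E'
np.set_printoptions(precision=2,suppress=True)
a=np.radians(9.6); X=np.array([-np.sin(a),np.cos(a),0]); Z=np.array([0,0,1.])
M=np.array([569,34,0.]); n40=-np.sin(np.radians(40))*X+np.cos(np.radians(40))*Z
B=M-X*(92+20*np.sin(np.radians(40)))+Z*(62+20*np.cos(np.radians(40)))
def go(pos,zaxis=None,s=None):
    """print tool-frame shift (cm) then rotation (deg) from the present pose, minimal turn to bring z to zaxis"""
    s=s or robot.read_state(); r=Rq(s['ee_rot'])
    print('t',round(s['time'],2),'tcp',s['tool_pos'],'F',s['force'],'z',r.apply([0,0,1]),'y',r.apply([0,1,0]),'J',s['joint_positions'])
    if pos is not None: print(' dp cm',r.inv().apply(np.array(pos)-s['tool_pos'])/10)
    if zaxis is not None:
        z=r.inv().apply(zaxis); ax=np.cross([0,0,1],z); an=np.arctan2(np.linalg.norm(ax),z[2]); print(' rot deg',np.degrees(an)*ax/(np.linalg.norm(ax)+1e-12))
E
python3 - <<'E'
from h import *
print(B,n40,X); go([340,400,400]); go([640,-200,400],-n40)
r=Rq(robot.read_state()['ee_rot']); print(r.inv().apply(np.array([640,-200,400.])-[340,400,400])/10)
E
```

```text
[586.49 -69.39  77.32] [ 0.11 -0.63  0.77] [-0.17  0.99  0.  ]
t 0.9 tcp [253.   571.49 231.31] F [-0.52  0.39 -1.16] z [-0. -0. -1.] y [ 0.4   0.91 -0.  ] J [-1.22  0.52 -0.04  1.6   0.02  1.02 -0.11]
 dp cm [-14.9  -12.16 -16.87]
t 0.9 tcp [253.   571.49 231.31] F [-0.52  0.39 -1.16] z [-0. -0. -1.] y [ 0.4   0.91 -0.  ] J [-1.22  0.52 -0.04  1.6   0.02  1.02 -0.11]
 dp cm [-66.62 -54.88 -16.87]
 rot deg [-33.36  22.07   0.  ]
[-51.72 -42.72   0.  ]
```

Request:
move_arm --motion '[{"dp": [-1.86,-1.52,-2.1],"rotation": [0,0,0],"jaw": 0},{"dp": [-1.86,-1.52,-2.1],"rotation": [0,0,0],"jaw": 0},{"dp": [-1.86,-1.52,-2.1],"rotation": [0,0,0],"jaw": 0},{"dp": [-1.86,-1.52,-2.1],"rotation": [0,0,0],"jaw": 0},{"dp": [-1.86,-1.52,-2.1],"rotation": [0,0,0],"jaw": 0},{"dp": [-1.86,-1.52,-2.1],"rotation": [0,0,0],"jaw": 0},{"dp": [-1.86,-1.52,-2.1],"rotation": [0,0,0],"jaw": 0},{"dp": [-1.86,-1.52,-2.1],"rotation": [0,0,0],"jaw": 0}]'

```text
time: 1.57
tool_pos: [340.2, 398.8, 400.5]
ee_rot: [0.0, 0.207, 0.978, 0.0]
force: [-0.3, -0.3, -0.0]
opening: 0.0
```

Request:
move_arm --motion '[{"dp": [-2.2,-1.8,0],"rotation": [0,0,0],"jaw": 0},{"dp": [-2.2,-1.8,0],"rotation": [0,0,0],"jaw": 0},{"dp": [-2.2,-1.8,0],"rotation": [0,0,0],"jaw": 0},{"dp": [-2.2,-1.8,0],"rotation": [0,0,0],"jaw": 0},{"dp": [-2.2,-1.8,0],"rotation": [0,0,0],"jaw": 0},{"dp": [-2.2,-1.8,0],"rotation": [0,0,0],"jaw": 0},{"dp": [-2.2,-1.8,0],"rotation": [0,0,0],"jaw": 0},{"dp": [-2.2,-1.8,0],"rotation": [0,0,0],"jaw": 0}]'

```text
time: 2.23
tool_pos: [442.9, 195.7, 399.5]
ee_rot: [0.0, 0.207, 0.978, 0.0]
force: [0.8, 0.9, 0.7]
opening: 0.1
```

Request:
move_arm --motion '[{"dp": [-2.2,-1.8,0],"rotation": [0,0,0],"jaw": 0},{"dp": [-2.2,-1.8,0],"rotation": [0,0,0],"jaw": 0},{"dp": [-2.2,-1.8,0],"rotation": [0,0,0],"jaw": 0},{"dp": [-2.2,-1.8,0],"rotation": [0,0,0],"jaw": 0},{"dp": [-2.2,-1.8,0],"rotation": [0,0,0],"jaw": 0},{"dp": [-2.2,-1.8,0],"rotation": [0,0,0],"jaw": 0},{"dp": [-2.2,-1.8,0],"rotation": [0,0,0],"jaw": 0},{"dp": [-2.2,-1.8,0],"rotation": [0,0,0],"jaw": 0}]'

```text
time: 2.9
tool_pos: [545.5, -7.1, 399.5]
ee_rot: [0.0, 0.207, 0.978, 0.0]
force: [-0.3, 1.4, -0.2]
opening: -0.3
```

Run:
```python
from h import *
go([640,-200,400],-n40)
```

```text
t 2.9 tcp [545.52  -7.12 399.49] F [-0.31  1.37 -0.19] z [ 0.  0. -1.] y [0.4  0.91 0.  ] J [-0.36  0.27  0.34  1.58 -0.09  1.31  1.15]
 dp cm [-16.45 -13.81  -0.05]
 rot deg [-33.35  22.07   0.  ]
```

Request:
move_arm --motion '[{"dp": [-2.1,-1.7,0],"rotation": [0,0,0],"jaw": 0},{"dp": [-2.1,-1.7,0],"rotation": [0,0,0],"jaw": 0},{"dp": [-2.1,-1.7,0],"rotation": [0,0,0],"jaw": 0},{"dp": [-2.1,-1.7,0],"rotation": [0,0,0],"jaw": 0},{"dp": [-2.1,-1.7,0],"rotation": [0,0,0],"jaw": 0},{"dp": [-2.1,-1.7,0],"rotation": [0,0,0],"jaw": 0},{"dp": [-2.1,-1.7,0],"rotation": [0,0,0],"jaw": 0},{"dp": [-1.7,-1.7,0],"rotation": [0,0,0],"jaw": 0}]'

```text
time: 3.57
tool_pos: [640.7, -197.9, 399.0]
ee_rot: [-0.0, 0.207, 0.978, -0.0]
force: [-0.3, 1.0, 0.4]
opening: -0.2
```

Request:
move_arm --motion '[{"dp": [0,0,0],"rotation": [-4.17,2.76,0],"jaw": 0},{"dp": [0,0,0],"rotation": [-4.17,2.76,0],"jaw": 0},{"dp": [0,0,0],"rotation": [-4.17,2.76,0],"jaw": 0},{"dp": [0,0,0],"rotation": [-4.17,2.76,0],"jaw": 0},{"dp": [0,0,0],"rotation": [-4.17,2.76,0],"jaw": 0},{"dp": [0,0,0],"rotation": [-4.17,2.76,0],"jaw": 0},{"dp": [0,0,0],"rotation": [-4.17,2.76,0],"jaw": 0},{"dp": [0,0,0],"rotation": [-4.17,2.76,0],"jaw": 0}]'

```text
time: 4.23
tool_pos: [640.0, -197.0, 399.6]
ee_rot: [-0.126, 0.194, 0.919, 0.32]
force: [0.4, 1.0, 0.3]
opening: 0.1
```

Run:
```python
from h import *
go(B+60*n40,-n40)
```

```text
t 4.23 tcp [ 639.97 -197.01  399.59] F [0.37 0.98 0.31] z [-0.11  0.64 -0.76] y [0.44 0.72 0.54] J [ 0.38  0.78  0.2   0.93 -0.69  1.9   1.64]
 dp cm [ -3.16 -10.5   27.31]
 rot deg [ 0.2  -0.11  0.  ]
```

Request:
move_arm --motion '[{"dp": [-0.2,-0.7,1.8],"rotation": [0,0,0],"jaw": 0},{"dp": [-0.2,-0.7,1.8],"rotation": [0,0,0],"jaw": 0},{"dp": [-0.2,-0.7,1.8],"rotation": [0,0,0],"jaw": 0},{"dp": [-0.2,-0.7,1.8],"rotation": [0,0,0],"jaw": 0},{"dp": [-0.2,-0.7,1.8],"rotation": [0,0,0],"jaw": 0},{"dp": [-0.2,-0.7,1.8],"rotation": [0,0,0],"jaw": 0},{"dp": [-0.2,-0.7,1.8],"rotation": [0,0,0],"jaw": 0},{"dp": [-0.2,-0.7,1.8],"rotation": [0,0,0],"jaw": 0}]'

```text
time: 4.9
tool_pos: [614.1, -149.8, 252.4]
ee_rot: [-0.126, 0.194, 0.919, 0.318]
force: [1.4, -0.4, 1.0]
opening: 0.1
```

Run:
```python
from h import *
go(B+40*n40,-n40)
```

```text
t 4.9 tcp [ 614.08 -149.84  252.41] F [ 1.39 -0.42  0.95] z [-0.11  0.63 -0.77] y [0.44 0.72 0.54] J [ 0.32  0.78  0.18  1.3  -0.66  1.57  1.81]
 dp cm [-1.51 -4.78 14.81]
 rot deg [-0.01 -0.01  0.  ]
```

Request:
move_arm --motion '[{"dp": [-0.19,-0.6,1.85],"rotation": [0,0,0],"jaw": 0},{"dp": [-0.19,-0.6,1.85],"rotation": [0,0,0],"jaw": 0},{"dp": [-0.19,-0.6,1.85],"rotation": [0,0,0],"jaw": 0},{"dp": [-0.19,-0.6,1.85],"rotation": [0,0,0],"jaw": 0},{"dp": [-0.19,-0.6,1.85],"rotation": [0,0,0],"jaw": 0},{"dp": [-0.19,-0.6,1.85],"rotation": [0,0,0],"jaw": 0},{"dp": [-0.19,-0.6,1.85],"rotation": [0,0,0],"jaw": 0},{"dp": [-0.19,-0.6,1.85],"rotation": [0,0,0],"jaw": 0}]'

```text
time: 5.57
tool_pos: [590.9, -94.9, 108.0]
ee_rot: [-0.126, 0.194, 0.919, 0.318]
force: [-0.3, -0.4, -1.1]
opening: -0.0
```

Run:
```python
from h import *
go(B,-n40)
p=cams.read_camera('scene'); w=cams.read_camera('wrist')
i=cv2.resize(p['img'][120:260,120:320],None,fx=2,fy=2,interpolation=cv2.INTER_CUBIC); j=cv2.resize(w['img'],(373,280))
cv2.imwrite('pics/s2.png',np.hstack([i,j]))
```

```text
t 5.57 tcp [590.86 -94.9  107.95] F [-0.29 -0.37 -1.06] z [-0.11  0.63 -0.77] y [0.44 0.72 0.54] J [ 0.28  0.87  0.13  1.52 -0.72  1.28  1.95]
 dp cm [0.01 0.01 4.01]
 rot deg [-0.01 -0.01  0.  ]
```

View pics/s2.png

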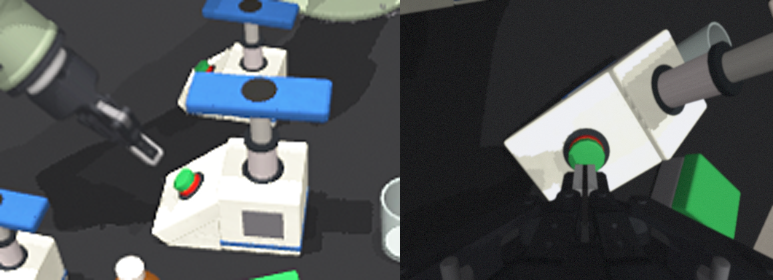

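Picture: the shut fingertips stand in line with the green button (right pane 587,155), clear of the lamp head. Now I'll press.

Request:
move_arm --motion '[{"dp": [0,0,0.9],"rotation": [0,0,0],"jaw": 0},{"dp": [0,0,0.9],"rotation": [0,0,0],"jaw": 0},{"dp": [0,0,0.9],"rotation": [0,0,0],"jaw": 0},{"dp": [0,0,0.7],"rotation": [0,0,0],"jaw": 0},{"dp": [0,0,0.6],"rotation": [0,0,0],"jaw": 0},{"dp": [0,0,0.6],"rotation": [0,0,0],"jaw": 0},{"dp": [0,0,0.6],"rotation": [0,0,0],"jaw": 0},{"dp": [0,0,0.2],"rotation": [0,0,0],"jaw": 0}]'

```text
time: 6.33
tool_pos: [585.3, -60.4, 67.0]
ee_rot: [-0.126, 0.194, 0.919, 0.318]
force: [0.4, -0.7, 3.4]
opening: 0.1
```

Run:
```python
from h import *
s=robot.read_state();go(B-15*n40,s=s); print(s['force']@n40, (s['tool_pos']-B)@n40)
```

```text
t 6.33 tcp [585.25 -60.44  67.  ] F [ 0.36 -0.66  3.38] z [-0.11  0.63 -0.77] y [0.44 0.72 0.54] J [ 0.25  0.91  0.11  1.58 -0.75  1.18  1.98]
 dp cm [ 0.01 -0.04  0.13]
3.052311735540518 -13.715452779954784
```

Request:
move_arm --motion '[{"dp": [0,0,0.05],"rotation": [0,0,0],"jaw": 0},{"dp": [0,0,0.05],"rotation": [0,0,0],"jaw": 0},{"dp": [0,0,0.05],"rotation": [0,0,0],"jaw": 0},{"dp": [0,0,0],"rotation": [0,0,0],"jaw": 0},{"dp": [0,0,0],"rotation": [0,0,0],"jaw": 0},{"dp": [0,0,0],"rotation": [0,0,0],"jaw": 0},{"dp": [0,0,0],"rotation": [0,0,0],"jaw": 0},{"dp": [0,0,0],"rotation": [0,0,0],"jaw": 0}]'

```text
time: 7.0
tool_pos: [585.2, -60.1, 66.4]
ee_rot: [-0.126, 0.194, 0.919, 0.318]
force: [1.3, 0.4, 4.2]
opening: -0.1
```

Run:
```python
from h import *
s=robot.read_state();go(B-15*n40,s=s); print(s['force']@n40, (s['tool_pos']-B)@n40)
```

```text
t 7.0 tcp [585.17 -60.11  66.39] F [1.34 0.42 4.22] z [-0.11  0.63 -0.77] y [0.44 0.72 0.54] J [ 0.25  0.91  0.11  1.58 -0.75  1.18  1.98]
 dp cm [ 0.01 -0.03  0.06]
3.11361195699032 -14.393443793024343
```

Request:
move_arm --motion '[{"dp": [0,0,0.1],"rotation": [0,0,0],"jaw": 0},{"dp": [0,0,0.1],"rotation": [0,0,0],"jaw": 0},{"dp": [0,0,0],"rotation": [0,0,0],"jaw": 0},{"dp": [0,0,0],"rotation": [0,0,0],"jaw": 0},{"dp": [0,0,0],"rotation": [0,0,0],"jaw": 0},{"dp": [0,0,0],"rotation": [0,0,0],"jaw": 0},{"dp": [0,0,0],"rotation": [0,0,0],"jaw": 0},{"dp": [0,0,0],"rotation": [0,0,0],"jaw": 0}]'

```text
time: 7.67
tool_pos: [585.1, -59.6, 65.6]
ee_rot: [-0.125, 0.195, 0.919, 0.318]
force: [-1.4, -5.7, 16.1]
opening: -0.1
```

Run:
```python
from h import *
s=robot.read_state();go(B-15*n40,s=s); print(s['force']@n40, (s['tool_pos']-B)@n40)
```

```text
t 7.67 tcp [585.11 -59.61  65.56] F [-1.44 -5.71 16.11] z [-0.11  0.63 -0.77] y [0.44 0.72 0.54] J [ 0.25  0.91  0.11  1.59 -0.75  1.17  1.98]
 dp cm [ 0.02 -0.02 -0.04]
15.807446274702583 -15.350062386399355
```

The stop is reached at 15.3 mm with 16 N, so I'll release.

Request:
move_arm --motion '[{"dp": [0,0,-0.4],"rotation": [0,0,0],"jaw": 0},{"dp": [0,0,-0.6],"rotation": [0,0,0],"jaw": 0},{"dp": [0,0,-1],"rotation": [0,0,0],"jaw": 0},{"dp": [0,0,-1.5],"rotation": [0,0,0],"jaw": 0},{"dp": [0,0,-2],"rotation": [0,0,0],"jaw": 0},{"dp": [0,0,-2.5],"rotation": [0,0,0],"jaw": 0},{"dp": [0,0,-2.5],"rotation": [0,0,0],"jaw": 0},{"dp": [0,0,-2.5],"rotation": [0,0,0],"jaw": 0}]'

```text
time: 8.33
tool_pos: [598.6, -142.4, 165.6]
ee_rot: [-0.126, 0.195, 0.919, 0.318]
force: [-0.6, -0.1, 0.2]
opening: -0.2
```

Run:
```python
from h import *
go([600,-150,340],[0,0,-1])
p=cams.read_camera('scene'); w=cams.read_camera('wrist')
i=cv2.resize(p['img'][120:260,120:320],None,fx=2,fy=2,interpolation=cv2.INTER_CUBIC); j=cv2.resize(w['img'],(373,280))
cv2.imwrite('pics/s3.png',np.hstack([i,j]))
for d in cams.pinpoint(p,'catch_top'): print(d['uv'],d['confidence'],world(p,d['uv'],h=1),(world(p,d['uv'],h=1)-B)@n40)
```

```text
t 8.33 tcp [ 598.57 -142.44  165.57] F [-0.57 -0.08  0.16] z [-0.11  0.63 -0.77] y [0.44 0.72 0.54] J [ 0.33  0.84  0.17  1.41 -0.67  1.42  1.91]
 dp cm [  5.86   8.86 -13.86]
 rot deg [ 33.31 -22.1    0.  ]
[97.3, 248.4] 0.67 [ 768.33 -293.43   63.26] 150.71966874998728
[211.8, 211.5] 0.63 [593.63 -60.54  77.7 ] -4.554118588953551
[219.2, 156.5] 0.4 [559.4  -39.02 235.69] 99.1691992460645
```

View pics/s3.png

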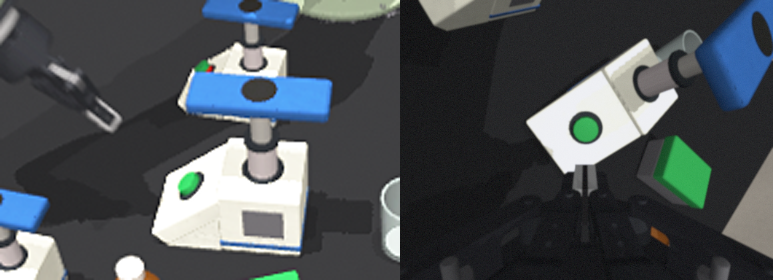

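The button stays in: no red shows, and it is level near left pane (190,183). Next I go up, untilt, and move over the head.

Request:
move_arm --motion '[{"dp": [0.73,1.11,-1.73],"rotation": [0,0,0],"jaw": 0},{"dp": [0.73,1.11,-1.73],"rotation": [0,0,0],"jaw": 0},{"dp": [0.73,1.11,-1.73],"rotation": [0,0,0],"jaw": 0},{"dp": [0.73,1.11,-1.73],"rotation": [0,0,0],"jaw": 0},{"dp": [0.73,1.11,-1.73],"rotation": [0,0,0],"jaw": 0},{"dp": [0.73,1.11,-1.73],"rotation": [0,0,0],"jaw": 0},{"dp": [0.73,1.11,-1.73],"rotation": [0,0,0],"jaw": 0},{"dp": [0.73,1.11,-1.73],"rotation": [0,0,0],"jaw": 0}]'

```text
time: 9.15
tool_pos: [600.0, -147.9, 339.0]
ee_rot: [-0.127, 0.194, 0.919, 0.318]
force: [-0.5, -0.5, -0.2]
opening: -0.0
```

Request:
move_arm --motion '[{"dp": [0,0,0],"rotation": [4.17,-2.76,0],"jaw": 0},{"dp": [0,0,0],"rotation": [4.17,-2.76,0],"jaw": 0},{"dp": [0,0,0],"rotation": [4.17,-2.76,0],"jaw": 0},{"dp": [0,0,0],"rotation": [4.17,-2.76,0],"jaw": 0},{"dp": [0,0,0],"rotation": [4.17,-2.76,0],"jaw": 0},{"dp": [0,0,0],"rotation": [4.17,-2.76,0],"jaw": 0},{"dp": [0,0,0],"rotation": [4.17,-2.76,0],"jaw": 0},{"dp": [0,0,0],"rotation": [4.17,-2.76,0],"jaw": 0}]'

```text
time: 9.82
tool_pos: [600.2, -148.1, 338.4]
ee_rot: [0.001, 0.206, 0.978, -0.002]
force: [0.7, 0.7, -0.5]
opening: -0.3
```

Run:
```python
from h import *
go(M+Z*275,[0,0,-1])
```

```text
t 9.82 tcp [ 600.23 -148.08  338.42] F [ 0.71  0.66 -0.53] z [ 0. -0. -1.] y [ 0.4   0.91 -0.  ] J [-0.1   0.44  0.37  1.49 -0.16  1.23  1.44]
 dp cm [10.22 15.41  6.28]
 rot deg [-0.16  0.12  0.  ]
```

Request:
move_arm --motion '[{"dp": [1.28,1.93,0.4],"rotation": [0,0,0],"jaw": 0},{"dp": [1.28,1.93,0.4],"rotation": [0,0,0],"jaw": 0},{"dp": [1.28,1.93,0.4],"rotation": [0,0,0],"jaw": 0},{"dp": [1.28,1.93,0.4],"rotation": [0,0,0],"jaw": 0},{"dp": [1.28,1.93,0.9],"rotation": [0,0,0],"jaw": 0},{"dp": [1.28,1.93,1.2],"rotation": [0,0,0],"jaw": 0},{"dp": [1.28,1.93,1.2],"rotation": [0,0,0],"jaw": 0},{"dp": [1.28,1.93,1.2],"rotation": [0,0,0],"jaw": 0}]'

```text
time: 10.48
tool_pos: [568.3, 35.6, 276.5]
ee_rot: [-0.001, 0.206, 0.978, -0.0]
force: [0.0, -1.1, -1.0]
opening: -0.1
```

Run:
```python
from h import *
go(M+Z*235,[0,0,-1])
p=cams.read_camera('scene'); w=cams.read_camera('wrist')
i=cv2.resize(p['img'][120:260,120:320],None,fx=2,fy=2,interpolation=cv2.INTER_CUBIC); j=cv2.resize(w['img'],(373,280))
cv2.imwrite('pics/s4.png',np.hstack([i,j]))
```

```text
t 10.48 tcp [568.27  35.63 276.48] F [ 0.03 -1.1  -1.02] z [-0. -0. -1.] y [ 0.4   0.91 -0.  ] J [-0.4   0.4   0.31  1.71 -0.14  1.05  1.12]
 dp cm [-0.14 -0.12  4.15]
 rot deg [-0.03 -0.06  0.  ]
```

View pics/s4.png

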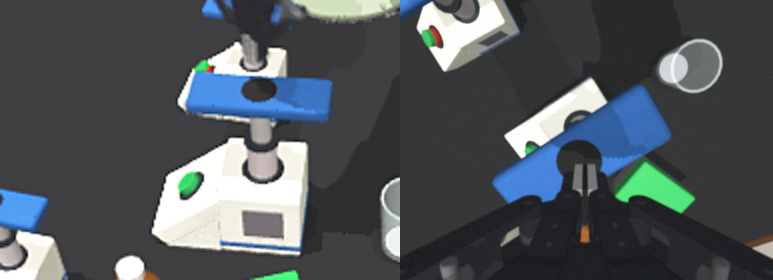

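Fingertips are centred over the black disc (right pane 578,157). I'll push down slowly.

Request:
move_arm --motion '[{"dp": [-0.1,-0.1,0.8],"rotation": [0,0,0],"jaw": 0},{"dp": [0,0,0.9],"rotation": [0,0,0],"jaw": 0},{"dp": [0,0,0.9],"rotation": [0,0,0],"jaw": 0},{"dp": [0,0,0.7],"rotation": [0,0,0],"jaw": 0},{"dp": [0,0,0.5],"rotation": [0,0,0],"jaw": 0},{"dp": [0,0,0.5],"rotation": [0,0,0],"jaw": 0},{"dp": [0,0,0.5],"rotation": [0,0,0],"jaw": 0},{"dp": [0,0,0.5],"rotation": [0,0,0],"jaw": 0}]'

```text
time: 11.25
tool_pos: [569.9, 32.4, 224.5]
ee_rot: [0.0, 0.207, 0.978, -0.0]
force: [-0.9, -1.7, 3.4]
opening: 0.1
```

Request:
move_arm --motion '[{"dp": [0,0,0.4],"rotation": [0,0,0],"jaw": 0},{"dp": [0,0,0.4],"rotation": [0,0,0],"jaw": 0},{"dp": [0,0,0.4],"rotation": [0,0,0],"jaw": 0},{"dp": [0,0,0.4],"rotation": [0,0,0],"jaw": 0},{"dp": [0,0,0.4],"rotation": [0,0,0],"jaw": 0},{"dp": [0,0,0.4],"rotation": [0,0,0],"jaw": 0},{"dp": [0,0,0.4],"rotation": [0,0,0],"jaw": 0},{"dp": [0,0,0.4],"rotation": [0,0,0],"jaw": 0}]'

```text
time: 11.92
tool_pos: [569.8, 32.7, 192.3]
ee_rot: [0.0, 0.207, 0.978, -0.0]
force: [-0.7, -2.6, 3.9]
opening: -0.2
```

Request:
move_arm --motion '[{"dp": [0,0,0.25],"rotation": [0,0,0],"jaw": 0},{"dp": [0,0,0.25],"rotation": [0,0,0],"jaw": 0},{"dp": [0,0,0.25],"rotation": [0,0,0],"jaw": 0},{"dp": [0,0,0.25],"rotation": [0,0,0],"jaw": 0},{"dp": [0,0,0.25],"rotation": [0,0,0],"jaw": 0},{"dp": [0,0,0.25],"rotation": [0,0,0],"jaw": 0},{"dp": [0,0,0.25],"rotation": [0,0,0],"jaw": 0},{"dp": [0,0,0.25],"rotation": [0,0,0],"jaw": 0}]'

```text
time: 12.58
tool_pos: [569.9, 32.7, 172.8]
ee_rot: [0.0, 0.207, 0.978, 0.0]
force: [-1.1, -3.2, 8.8]
opening: 0.1
```

Request:
move_arm --motion '[{"dp": [0,0,0.4],"rotation": [0,0,0],"jaw": 0},{"dp": [0,0,0.4],"rotation": [0,0,0],"jaw": 0},{"dp": [0,0,0.4],"rotation": [0,0,0],"jaw": 0},{"dp": [0,0,0.4],"rotation": [0,0,0],"jaw": 0},{"dp": [0,0,0.4],"rotation": [0,0,0],"jaw": 0},{"dp": [0,0,0.4],"rotation": [0,0,0],"jaw": 0},{"dp": [0,0,0.4],"rotation": [0,0,0],"jaw": 0},{"dp": [0,0,0.4],"rotation": [0,0,0],"jaw": 0}]'

```text
time: 13.25
tool_pos: [569.9, 32.7, 140.7]
ee_rot: [0.0, 0.207, 0.978, 0.0]
force: [-2.0, -2.8, 8.6]
opening: 0.1
```

Request:
move_arm --motion '[{"dp": [0,0,0.15],"rotation": [0,0,0],"jaw": 0},{"dp": [0,0,0.15],"rotation": [0,0,0],"jaw": 0},{"dp": [0,0,0.15],"rotation": [0,0,0],"jaw": 0},{"dp": [0,0,0.1],"rotation": [0,0,0],"jaw": 0},{"dp": [0,0,0.1],"rotation": [0,0,0],"jaw": 0},{"dp": [0,0,0.1],"rotation": [0,0,0],"jaw": 0},{"dp": [0,0,0],"rotation": [0,0,0],"jaw": 0},{"dp": [0,0,0],"rotation": [0,0,0],"jaw": 0}]'

```text
time: 13.92
tool_pos: [570.3, 32.7, 134.5]
ee_rot: [0.001, 0.207, 0.978, 0.0]
force: [-6.6, -2.6, 26.8]
opening: -0.1
```

Firm stop at 134.5 mm with 27 N, so both tubes are home. I'll retreat up and to the side, and tilt again.

Request:
move_arm --motion '[{"dp": [0,0,-0.8],"rotation": [0,0,0],"jaw": 0},{"dp": [0,0,-1.5],"rotation": [0,0,0],"jaw": 0},{"dp": [0,0,-2.4],"rotation": [0,0,0],"jaw": 0},{"dp": [0,0,-2.8],"rotation": [0,0,0],"jaw": 0},{"dp": [0,0,-2.8],"rotation": [0,0,0],"jaw": 0},{"dp": [0,0,-2.8],"rotation": [0,0,0],"jaw": 0},{"dp": [0,0,-2.8],"rotation": [0,0,0],"jaw": 0},{"dp": [0,0,-2.8],"rotation": [0,0,0],"jaw": 0}]'

```text
time: 14.58
tool_pos: [569.5, 33.2, 321.5]
ee_rot: [-0.0, 0.207, 0.978, 0.0]
force: [0.6, -0.1, -0.0]
opening: 0.3
```

Request:
move_arm --motion '[{"dp": [-1.28,-1.93,-0.2],"rotation": [0,0,0],"jaw": 0},{"dp": [-1.28,-1.93,-0.2],"rotation": [0,0,0],"jaw": 0},{"dp": [-1.28,-1.93,-0.2],"rotation": [0,0,0],"jaw": 0},{"dp": [-1.28,-1.93,-0.2],"rotation": [0,0,0],"jaw": 0},{"dp": [-1.28,-1.93,-0.2],"rotation": [0,0,0],"jaw": 0},{"dp": [-1.28,-1.93,-0.2],"rotation": [0,0,0],"jaw": 0},{"dp": [-1.28,-1.93,-0.2],"rotation": [0,0,0],"jaw": 0},{"dp": [-1.28,-1.93,-0.2],"rotation": [0,0,0],"jaw": 0}]'

```text
time: 15.25
tool_pos: [601.1, -150.5, 336.1]
ee_rot: [-0.0, 0.207, 0.978, 0.0]
force: [-1.7, 0.3, 0.2]
opening: -0.1
```

Request:
move_arm --motion '[{"dp": [0,0,0],"rotation": [-4.17,2.76,0],"jaw": 0},{"dp": [0,0,0],"rotation": [-4.17,2.76,0],"jaw": 0},{"dp": [0,0,0],"rotation": [-4.17,2.76,0],"jaw": 0},{"dp": [0,0,0],"rotation": [-4.17,2.76,0],"jaw": 0},{"dp": [0,0,0],"rotation": [-4.17,2.76,0],"jaw": 0},{"dp": [0,0,0],"rotation": [-4.17,2.76,0],"jaw": 0},{"dp": [0,0,0],"rotation": [-4.17,2.76,0],"jaw": 0},{"dp": [0,0,0],"rotation": [-4.17,2.76,0],"jaw": 0}]'

```text
time: 15.92
tool_pos: [601.1, -149.9, 336.4]
ee_rot: [-0.126, 0.194, 0.919, 0.32]
force: [-0.1, 0.1, -0.8]
opening: 0.0
```

Run:
```python
from h import *
go(B+80*n40,-n40)
p=cams.read_camera('scene'); w=cams.read_camera('wrist')
for d in cams.pinpoint(p,'head_top'): print(d['uv'],d['confidence'],world(p,d['uv']))
i=cv2.resize(p['img'][120:260,120:320],None,fx=2,fy=2,interpolation=cv2.INTER_CUBIC); j=cv2.resize(w['img'],(373,280))
cv2.imwrite('pics/s5.png',np.hstack([i,j]))
```

```text
t 15.92 tcp [ 601.11 -149.91  336.44] F [-0.14  0.12 -0.79] z [-0.11  0.64 -0.76] y [0.44 0.72 0.54] J [ 0.32  0.69  0.21  1.25 -0.66  1.69  1.75]
 dp cm [-5.67 -8.8  17.06]
 rot deg [ 0.25 -0.12  0.  ]
[244.1, 121.1] 0.8 [354.36 -47.49 184.39]
[248.7, 191.8] 0.58 [558.77  27.15 137.29]
```

View pics/s5.png

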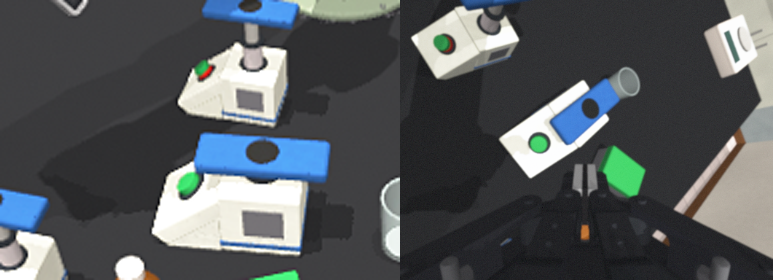

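The head is down (z≈137) and the button is still in (left pane 188,184; green clear of the head). I'll approach with a small down-slope bias for clearance.

Request:
move_arm --motion '[{"dp": [-0.71,-1.1,2.13],"rotation": [0.03,0,0],"jaw": 0},{"dp": [-0.71,-1.1,2.13],"rotation": [0.03,0,0],"jaw": 0},{"dp": [-0.71,-1.1,2.13],"rotation": [0.03,0,0],"jaw": 0},{"dp": [-0.71,-1.1,2.13],"rotation": [0.03,0,0],"jaw": 0},{"dp": [-0.71,-1.1,2.13],"rotation": [0.03,0,0],"jaw": 0},{"dp": [-0.71,-1.1,2.13],"rotation": [0.03,0,0],"jaw": 0},{"dp": [-0.71,-1.1,2.13],"rotation": [0.03,0,0],"jaw": 0},{"dp": [-0.71,-1.1,2.13],"rotation": [0.03,0,0],"jaw": 0}]'

```text
time: 16.73
tool_pos: [595.1, -120.3, 138.0]
ee_rot: [-0.125, 0.193, 0.921, 0.315]
force: [0.3, -0.6, 0.5]
opening: 0.0
```

Run:
```python
from h import *
perp=.766*X+.643*Z
go(B-3*perp,-n40)
```

```text
t 16.73 tcp [ 595.14 -120.32  137.97] F [ 0.35 -0.56  0.52] z [-0.11  0.63 -0.77] y [0.43 0.73 0.53] J [ 0.3   0.85  0.16  1.47 -0.69  1.35  1.93]
 dp cm [-0.12 -0.15  7.97]
 rot deg [-0.39  0.07  0.  ]
```

Request:
move_arm --motion '[{"dp": [-0.1,-0.15,1.2],"rotation": [-0.4,0,0],"jaw": 0},{"dp": [0,0,1.2],"rotation": [0,0,0],"jaw": 0},{"dp": [0,0,1.2],"rotation": [0,0,0],"jaw": 0},{"dp": [0,0,1.2],"rotation": [0,0,0],"jaw": 0},{"dp": [0,0,0.9],"rotation": [0,0,0],"jaw": 0},{"dp": [0,0,0.8],"rotation": [0,0,0],"jaw": 0},{"dp": [0,0,0.6],"rotation": [0,0,0],"jaw": 0},{"dp": [0,0,0.4],"rotation": [0,0,0],"jaw": 0}]'

```text
time: 17.4
tool_pos: [586.9, -74.7, 79.5]
ee_rot: [-0.125, 0.194, 0.919, 0.319]
force: [0.6, -0.1, 0.2]
opening: -0.2
```

Run:
```python
from h import *
s=robot.read_state();go(B-15.3*n40-3*(.766*X+.643*Z),-n40,s=s); print(s['force']@n40, (s['tool_pos']-B)@n40)
```

```text
t 17.4 tcp [586.89 -74.74  79.46] F [ 0.64 -0.12  0.2 ] z [-0.11  0.64 -0.76] y [0.44 0.72 0.54] J [ 0.26  0.9   0.13  1.56 -0.75  1.22  1.98]
 dp cm [-0.06 -0.    2.04]
 rot deg [ 0.15 -0.02  0.  ]
0.2992549619114332 5.072625822889144
```

Request:
move_arm --motion '[{"dp": [0,0,0.5],"rotation": [0,0,0],"jaw": 0},{"dp": [0,0,0.5],"rotation": [0,0,0],"jaw": 0},{"dp": [0,0,0.5],"rotation": [0,0,0],"jaw": 0},{"dp": [0,0,0.4],"rotation": [0,0,0],"jaw": 0},{"dp": [0,0,0.2],"rotation": [0,0,0],"jaw": 0},{"dp": [0,0,0.15],"rotation": [0,0,0],"jaw": 0},{"dp": [0,0,0],"rotation": [0,0,0],"jaw": 0},{"dp": [0,0,0],"rotation": [0,0,0],"jaw": 0}]'

```text
time: 18.07
tool_pos: [584.8, -62.1, 63.5]
ee_rot: [-0.125, 0.195, 0.919, 0.319]
force: [-2.5, -7.8, 14.5]
opening: -0.5
```

Run:
```python
from h import *
s=robot.read_state();go(B-15.3*n40-3*(.766*X+.643*Z),-n40,s=s); print(s['force']@n40, (s['tool_pos']-B)@n40)
```

```text
t 18.07 tcp [584.83 -62.06  63.5 ] F [-2.48 -7.75 14.48] z [-0.1   0.64 -0.77] y [0.44 0.72 0.54] J [ 0.25  0.91  0.12  1.59 -0.76  1.18  1.99]
 dp cm [-0.03  0.03 -0.01]
 rot deg [ 0.16  0.08 -0.  ]
15.739680586408587 -15.412740558473919
```

Stop reached again (15.4 mm, 16 N). Release and check.

Request:
move_arm --motion '[{"dp": [0,0,-0.4],"rotation": [0,0,0],"jaw": 0},{"dp": [0,0,-0.6],"rotation": [0,0,0],"jaw": 0},{"dp": [0,0,-1],"rotation": [0,0,0],"jaw": 0},{"dp": [0,0,-1.5],"rotation": [0,0,0],"jaw": 0},{"dp": [0,0,-2],"rotation": [0,0,0],"jaw": 0},{"dp": [0,0,-2.5],"rotation": [0,0,0],"jaw": 0},{"dp": [0,0,-2.5],"rotation": [0,0,0],"jaw": 0},{"dp": [0,0,-2.5],"rotation": [0,0,0],"jaw": 0}]'

```text
time: 18.73
tool_pos: [598.2, -144.7, 163.3]
ee_rot: [-0.126, 0.195, 0.919, 0.319]
force: [0.4, -0.3, 0.2]
opening: 0.1
```

Run:
```python
from h import *
go(None)
p=cams.read_camera('scene'); w=cams.read_camera('wrist')
for t in ('head_top','catch_top','bottle_center','beaker_center','tip_box_center'):
  for d in cams.pinpoint(p,t): print(t,np.array(d['uv']),round(d['confidence'],2),world(p,d['uv'],h=1),(world(p,d['uv'],h=1)-B)@n40)
i=cv2.resize(p['img'][120:260,120:320],None,fx=2,fy=2,interpolation=cv2.INTER_CUBIC); j=cv2.resize(w['img'],(373,280))
cv2.imwrite('pics/s6.png',np.hstack([i,j]))
```

```text
t 18.73 tcp [ 598.18 -144.69  163.34] F [ 0.42 -0.28  0.22] z [-0.11  0.64 -0.76] y [0.44 0.72 0.54] J [ 0.33  0.85  0.18  1.41 -0.68  1.42  1.92]
head_top [247.  189.9] 0.73 [553.    21.04 136.44] -15.611947187797078
head_top [247.6 124.7] 0.64 [367.8  -33.43 185.  ] 36.259200688210946
catch_top [220.5 157. ] 0.6 [ 373.14 -119.02   55.64] -8.024432549490982
catch_top [ 97.8 248. ] 0.55 [ 769.04 -290.34   66.97] 151.67419936448186
catch_top [211.  210.5] 0.44 [596.26 -60.99  84.19] 0.9849623609296603
bottle_center [190.9 272.8] 0.58 [783.73 -37.05  90.85] 11.010065143055908
beaker_center [325.3 232.4] 0.69 [590.29 223.36  84.49] -179.64112794760297
tip_box_center [255.5 289.4] 0.88 [770.4  105.31  65.3 ] -100.21520102585993
```

View pics/s6.png

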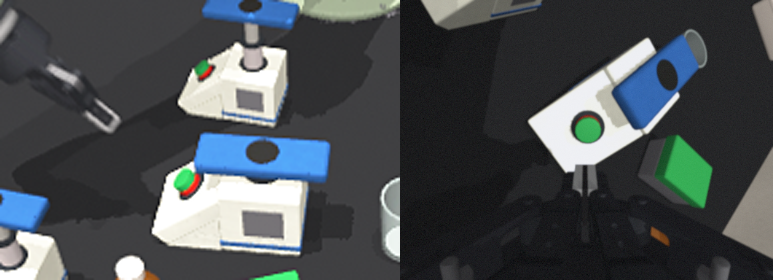

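The button is out again with red showing (left pane 187,183), the head is down, the bystanders stand where they were, and the robot touches nothing. I'll hand it in.

```bash
python3 -c "
from cell import robot; print(robot.finish_job())"
```

```text
the job is handed in; nothing more can be done
None
```

The job is done and handed in at about 19 s of the 45 s allowed; no verdict was reported.

- **Unlock:** I pressed the button of the largest (middle) light to its stop (15.3 mm, 16 N). It stayed in, with no red showing and the mast still up.
- **Lowering:** I pushed the head straight down. The force was about 4 N while the inner tube went in, then about 9 N for the outer. A firm stop came at 134.5 mm (27 N), against the 135 mm given for both tubes home.
- **Lock:** I pressed the button to its stop again and released it.

**Last checks:**
- Red shows on the button again, and its top measures within about 1 mm of the fully-out position.
- The head measures about 136 mm high.
- The tool force is about zero, with the gripper well clear.
- In the scene view the bottle, beaker and tip box came out within a few mm of their first fixes. The beaker's fix differed by about 10 mm horizontally (more in height), because the reading fell on a different part of the glass. I never went near it.

No check failed.

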